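# Fish the dropped cutter out from beside the hob

## Robot

A 6-joint arm with a two-finger parallel gripper is mounted at the origin on the work surface. World frame = base frame: x ahead of the robot, y to its left, z up, the work surface at z = 0. Lengths are in m, angles in rad, forces in N, time in s.
With the tool pointing down it reaches from about 0.325 to 0.9 m from the base axis. Payload 6.1 kg.
Tool frame: the origin (TCP) lies at the very end of the fingers, on their centre line; the grasp point (between the pads) lies 19 mm behind it; z points along the fingers, y is the line along which they close (so a half turn about z gives the same grasp; the last joint's range is limited). The gripper opens to 87 mm and grips with 3 to 60 N. Pads are 19 mm wide; open, the fingers measure 117 mm over their backs; the gripper's body (75 mm by 190 mm) begins 51 mm behind the grasp point.
Start: joints at [1.034, 0.22, 1.526, -0, 1.395, -0.126], TCP at [0.25, 0.573, 0.223] pointing down, gripper open.
Joint ranges: [-2.98, 2.98], [-0.91, 2.08], [0.09, 2.57], [-1.24, 4.39], [0.2, 2.65], [-2.68, 2.68]. Speed limits (rad/s): [2.57, 2.57, 3.01, 3.14, 3.14, 3.14].

## Interface

Orientations are given as a rotation vector (axis times angle).
In Python, from workcell import status, imaging, bot gives the robot as it stands.
- The arm moves only by the tool play_rows, never from a script. Its argument "rows" is a list of rows, each a list of 3 entries, a list of its own where there are three numbers: the shift along the tool's x, y, z scaled (see below), then the turn, a rotation vector about the tool's x, y, z scaled (see below), then the gripper's target within -1 to 1 (fully open at 1, half-way at 0, shut at -1). In form: [[[dx, dy, dz], [ax, ay, az], claw], ...]. A call has 1 to 10 rows; each row shifts and turns the commanded pose from where the row before left it, along the tool's axes as they then stand; what a row does not reach is not made up. The controller multiplies each number of a shift by 5 cm and each number of a turn by 90 degrees. A row lasts 1/8 s, in which the tool goes at most 62.5 mm and 10.7 degrees, less where a joint would pass 70% of its speed; a pose out of reach is approached as far as the arm can. A call with a number of a shift or a turn outside -1 to 1 is refused whole. A call with a gripper value outside its range is refused whole. The fingers move at their own pace and stop on an object; the grip force is fixed at half the most. Time passes only in rows, so rows that do not move let the fingers close. It gives the time, the measured TCP pose, the force, the opening and the grip force at its end, in the units of the state.
- status.read_state(): the state, without advancing time (a new reading comes with each control period).
- imaging.read_camera(name): name is "scene" or "top" or "wrist"; returns a dict with "pixels" (400x640x3 uint8, red, green, blue), "mtx" (3x3 intrinsics, pixels), "R" (3x3) and "t" (3): a world point X has camera coordinates R X + t; the wrist camera has in their place "tool_from_camera" (4x4, takes a point from camera to tool coordinates, whose origin is the TCP and whose axes are the flange's). Camera axes: x right, y down, z forward; pixel columns grow to the right and rows downward; lengths in m; the calibration is good to about 2 mm. The wrist camera is an equidistant fisheye: a pixel r from the principal point sees the ray r / f radians off the axis. A picture is of the moment at which its call begins: read the wrist's pose just before it. There is no depth.
- bot.close_job(): hands the job in; it is judged then, once.
The state is a dict: "time": time; "joints": joint angles; "dq": joint speeds; "tau": joint torques, N m; "eef_pos": TCP position; "ee_rot": TCP orientation; "wrist_force": force on the tool from outside, world axes, zero at the start; "wrist_torque": the same for the moment, N m; "gripper_width": finger opening in m; "gripper_force": force on a finger pad.
Only numpy, scipy, OpenCV 4.12 (cv2) and the standard library are available. Lean on these libraries where they do the work, as an engineer would, in place of code of your own. Each camera call takes 0.05 s, during which the arm holds its last target. There are 200 camera calls.

## Task

The small red-handled biscuit cutter has dropped into the gap between the induction hob and the stack of food boxes. Move the slotted turner from the front of the crowded hook to the empty hook, take the bent rod hanging behind it, fish the cutter out by its handle with the rod (touch the cutter only with the rod, and do not drop it) and stand it upright on the baking tray with the other two cutters. Then hang the rod back on the hook it came from, and leave everything else where it is.

Things in the scene. Friction and masses are not known exactly. Their poses are not given: they have to be found in the camera images.
- cutter: Dropped biscuit cutter, upright on the counter in the gap: steel ring open at top and bottom, 52 mm across, 30 mm high, wall 2 mm, red strap handle arched over its top, 64 mm high in all; about 60 g. Origin: centre of the ring's lower edge, z up. The arch lies in its y-z plane, so it is hooked by passing along its x axis, from either side.
- cutter_arch (a point): Middle of the underside of the cutter's red arch, 61 mm above its origin and 31 mm above the ring's top edge; axes as the cutter's. The strap is 10 mm wide along x, 3 mm thick; its flat top runs 24 mm along y; 45 mm wide inside.
- rod: Bent rod with a black loop at the top, hanging on hook_a behind the turner; about 110 g. Origin: middle of the underside of the loop's top bar, where it rests on the prong; z up along the rod, y along the loop's width, x the way its foot points (away from the robot). Loop 30 mm wide (y), 6 mm thick (x), top bar 5 mm; slot 20 mm wide, 36 mm high. Grip the loop's flanks, the prong passing between the fingers.
- rod_foot (a point): The bend at the rod's lower end, on the axis of the 6 mm steel rod, 200 mm straight below the rod's origin; axes as the rod's. From here the foot runs 30 mm along x, then turns up to its tip at x = 34, z = +7 mm (axis; the radius is 3 mm).
- turner: Slotted steel turner, white handle, hanging on hook_a in front of the rod; about 130 g. Loop, origin and axes as the rod's (slot 20 x 36 mm, loop 30 mm wide, 6 mm thick). Below the loop a handle 22 mm wide, 12 mm thick to z = -131 mm, then a flat blade 75 mm wide (y), 3 mm thick, from z = -153 to -240 mm.
- hook_a: Crowded hook of the utensil stand, with turner (front) and rod (rear); the left or the right one of the two. Origin: on the prong's axis at its root, 290 mm above the counter. The prong, 6 mm thick, runs level 110 mm along -x (towards the robot) and ends in an upturned tip, its end at x = -121 mm, its top 15 mm above the axis. A hanging loop's origin lies 3 mm above the axis.
- hook_b: The empty hook on the same stand, 140 mm beside the other and parallel to it; same shape, origin and axes.
- stand: The steel utensil stand (fixed). Origin: on the counter below the middle of the rail from which the hooks project; rail 210 mm long along y, its top 294 mm high; post 24 mm behind the rail in the middle; base plate 150 mm wide (y), 12 mm high, from x = -40 to x = +130 mm.
- hob: Induction hob (fixed): steel box with black glass top, 370 mm (x) by 300 mm (y), 100 mm high. Origin: centre of its underside. Its right flank, at y = -150 mm, is the left wall of the gap; the gap runs along its x axis and is open at the top and at both ends.
- food_boxes: Stack of two lidded food boxes (too heavy to shift), 260 mm (x) by 150 mm (y), 115 mm high, parallel to the hob. Origin: centre of its underside. Its left flank, at y = +75 mm, is the right wall of the gap, which is 72 to 82 mm wide.
- tray: Aluminium baking tray (fixed), 260 mm (x) by 180 mm (y), rim 24 mm high, floor 3 mm thick. Origin: centre of its underside. The other two cutters stand in its far half (x above 0); the near half (x below 0) is empty.
- cutter_l: Large cutter with a blue handle on the tray, 76 mm across, 68 mm high with its handle. Origin: centre of its lower edge.
- cutter_m: Middle cutter with a green handle on the tray, 62 mm across, 66 mm high with its handle. Origin: centre of its lower edge.
- jar: Amber jam jar with a red lid, 68 mm across, 95 mm high, beyond the tray. Origin: centre of its underside. A bystander.
- mug: White mug, 80 mm across, 90 mm high, at the right. Origin: centre of its underside. A bystander.
- shaker: Steel shaker, 44 mm across, 78 mm high, beyond the tray. Origin: centre of its underside. A bystander.

How it is judged:
On the way, in this order (a step that is already met when the one before it is completed fails the run):
1. the turner hangs on the empty hook, let go (x of turner in the frame of hook_b between -0.116 and -0.006 m and y of turner in the frame of hook_b between -0.012 and 0.012 m and z of turner in the frame of hook_b between -0.002 and 0.009 m and angle between turner's own z axis and vertical below 0.2 rad and contact force between the fingers and turner below 0.05 N), for 0.2 s.
2. the cutter hangs by its handle from the rod, clear of the counter (contact force between rod and cutter above 0.15 N and height (world z) of cutter above 0.03 m), for 0.2 s.
3. the cutter stands upright on the tray, clear of the rod (x of cutter in the frame of tray between -0.106 and 0.106 m and y of cutter in the frame of tray between -0.066 and 0.066 m and z of cutter in the frame of tray between 0 and 0.007 m and angle between cutter's own z axis and vertical below 0.1 rad and contact force between rod and cutter below 0.05 N), for 0.2 s.
At the end, for the whole second after the job is handed in: Cutter upright (0.1 rad) on the tray floor, its centre within 106 mm (tray x) and 66 mm (tray y) of the tray centre, off the rod; turner hanging at rest by its loop on hook_b and rod on hook_a (loop origin on the prong, within 0.2 rad of vertical); nothing held (all of step 3 and x of turner in the frame of hook_b between -0.116 and -0.006 m and y of turner in the frame of hook_b between -0.012 and 0.012 m and z of turner in the frame of hook_b between -0.002 and 0.009 m and angle between each of turner, rod's own z axis and vertical below 0.2 rad and x of rod in the frame of hook_a between -0.116 and -0.006 m and y of rod in the frame of hook_a between -0.012 and 0.012 m and z of rod in the frame of hook_a between -0.002 and 0.009 m and linear speed of each of cutter, turner, rod below 0.1 m/s); the robot touches nothing.
It fails at once if the gripper touches the dropped cutter (contact force between any of the fingers, the arm and cutter above 0.3 N).
It fails at once if the cutter is dropped or flung (faster than 1 m/s) (linear speed of cutter above 1 m/s).
It fails at once if the turner or the rod falls down (height (world z) of any of turner, rod below 0.15 m).
It fails at once if another cutter on the tray is shifted by more than 30 mm or tipped (distance of any of cutter_l, cutter_m from where it was at the start of the episode above 0.03 m or angle between any of cutter_l, cutter_m's own z axis and vertical above 0.4 rad).
It fails at once if the jar, mug or shaker is shifted by more than 30 mm (distance of any of jar, mug, shaker from where it was at the start of the episode above 0.03 m).
It also fails if it takes over 72 s, if anything falls off the work surface, if the arm or the gripper's body presses on something with over 40 N, if the wrist force passes 120 N, or if a joint passes its speed limit or range.

## Working session

There is one attempt and no reset: what is moved stays moved. The work goes in short steps, Python scripts to look and compute and a tool call to move; the robot and the scene stay as the last step left them, time stands still between calls to the robot, and variables do not carry over. Pictures are saved under pics/ and viewed, at most 10 in all, crops included, and the job is handed in when it is done.

Besides the shell and the picture viewer there is one more tool, called after ">>>" in YAML: its name, and indented under it one key for each argument. play_rows: Moves the arm, as the interface text tells. Shifts and turns lie within -1 to 1; 1 stands for 5 cm of shift or 90 degrees of turn. Its arguments: {"type":"object","properties":{"rows":{"type":"array","items":{"type":"array"}}},"required":["rows"]}

```bash
ls; mkdir -p pics
python3 - <<'E'
from workcell import status, imaging, bot
import cv2,numpy as np,pickle
s=status.read_state(); print(s)
d={}
for n in("scene","top","wrist"):
    c=imaging.read_camera(n); d[n]=c; cv2.imwrite(f"pics/{n}0.png",c["pixels"][:,:,::-1]); print(n,{k:np.round(v,3).tolist() for k,v in c.items() if k!="pixels"})
pickle.dump(d,open("c0.pkl","wb"))
E
```

```text
pics
{'time': 0.0, 'joints': array([ 1.03387910e+00,  2.21235765e-01,  1.52758745e+00, -5.70889743e-05,
        1.39469999e+00, -1.26113949e-01]), 'dq': array([-0.00125254, -0.00147988, -0.00112462,  0.00057717,  0.00337761,
        0.001136  ]), 'tau': array([-1.29180909e-03, -4.94623768e+01, -3.87358046e+01,  6.97762496e-02,
        5.75839367e-02, -1.71557640e-04]), 'eef_pos': array([0.24930435, 0.57245634, 0.22144381]), 'ee_rot': array([-6.40627351e-01, -3.07499248e+00,  2.89558790e-03]), 'wrist_force': array([ 0.098226  , -0.59679642,  0.0117314 ]), 'wrist_torque': array([0.017343  , 0.0188846 , 0.01023608]), 'gripper_force': 0.0, 'gripper_width': 0.08683828030161782}
scene {'mtx': [[399.687, 0.0, 315.093], [0.0, 399.687, 200.249], [0.0, 0.0, 1.0]], 'R': [[-0.299, 0.954, -0.022], [0.612, 0.174, -0.771], [-0.732, -0.244, -0.636]], 't': [0.181, -0.199, 1.953]}
top {'mtx': [[479.276, 0.0, 312.815], [0.0, 479.276, 198.566], [0.0, 0.0, 1.0]], 'R': [[-0.014, -1.0, 0.004], [-0.982, 0.013, -0.186], [0.186, -0.006, -0.983]], 't': [0.018, 0.582, 1.704]}
wrist {'mtx': [[309.707, 0.0, 318.838], [0.0, 309.707, 202.646], [0.0, 0.0, 1.0]], 'tool_from_camera': [[-0.001, -0.968, -0.252, 0.069], [1.0, -0.001, -0.001, 0.0], [0.0, -0.252, 0.968, -0.161], [0.0, 0.0, 0.0, 1.0]]}
```

View pics/scene0.png

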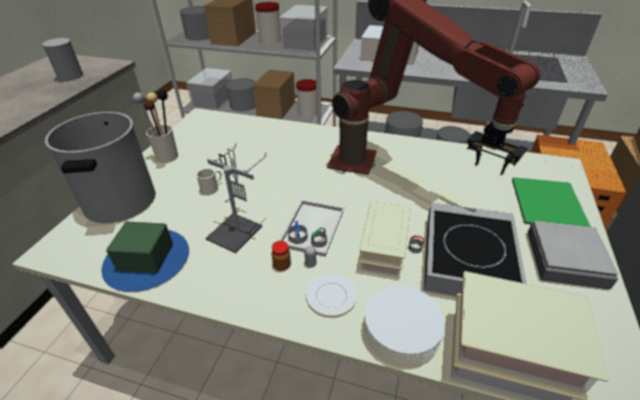

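View pics/top0.png

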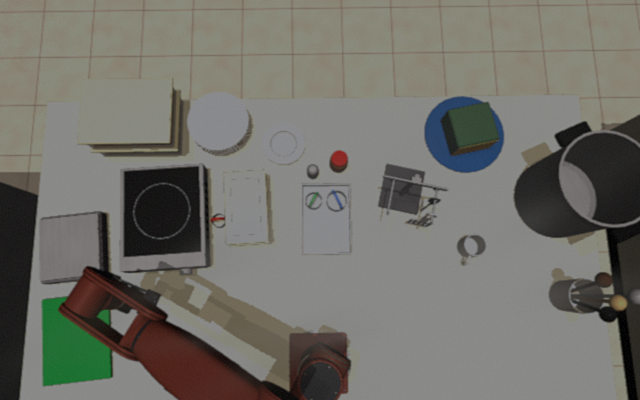

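Scene: arm at the back, stand at (235,200), tray (312,228), cutter in the gap at (416,243). Top: the gap with cutter at (218,219), tray (326,220), stand rail (412,182), with the crowded hook on the right at about (430,205). Next I'll enlarge these.

Run:
```python
import cv2,numpy as np
t=cv2.imread("pics/top0.png");s=cv2.imread("pics/scene0.png")
def z(i,x,y,w,h): return cv2.convertScaleAbs(cv2.resize(i[y:y+h,x:x+w],(400,300),interpolation=cv2.INTER_CUBIC),alpha=1.4)
a=np.vstack([np.hstack([z(t,370,155,100,75),z(s,190,135,100,75)]),np.hstack([z(t,190,150,180,135),z(s,270,180,180,135)])])
cv2.imwrite("pics/comp0.png",a)
```

```text
(no output)
```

View pics/comp0.png

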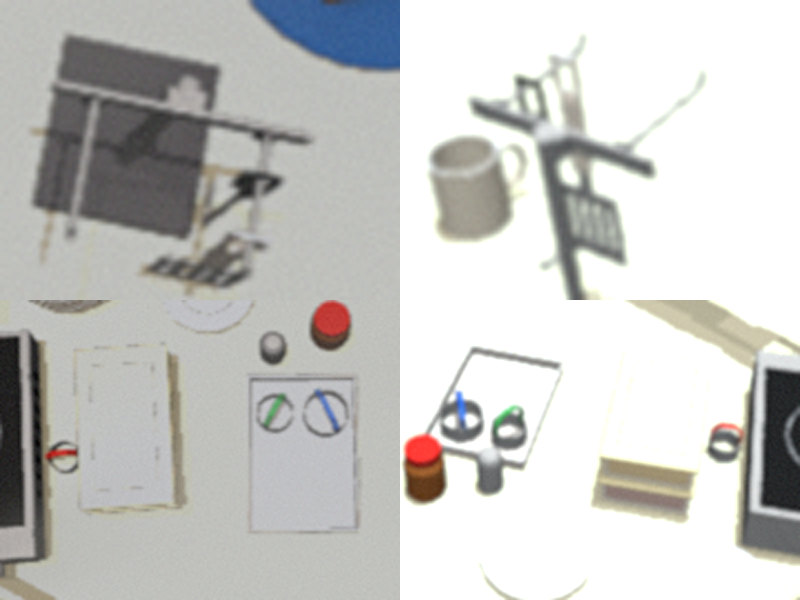

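Top-left: rail from (55,88) to (310,138). The left hook is empty, with root (92,98) and tip (70,235). The right hook carries the turner and rod. Bottom: the red arch lies across the gap, and the near half of the tray is empty.

```bash
cat > h.py <<'E'
from workcell import status, imaging, bot
import cv2,numpy as np,pickle
from scipy.spatial.transform import Rotation as Ro
def ray(c,uv):
    K=c["mtx"]; x=(uv[0]-K[0,2])/K[0,0]; y=(uv[1]-K[1,2])/K[1,1]
    if "R" in c: return -c["R"].T@c["t"], c["R"].T@np.array([x,y,1])
    r=np.hypot(x,y); d=np.array([x/r*np.sin(r),y/r*np.sin(r),np.cos(r)]) if r>0 else np.array([0,0,1.])
    T=c["wT"]@c["tool_from_camera"]; return T[:3,3],T[:3,:3]@d
def onz(c,uv,z):
    o,d=ray(c,uv); return o+d*(z-o[2])/d[2]
def proj(c,X):
    if "R" in c: p=c["R"]@X+c["t"]; q=c["mtx"]@p; return q[:2]/q[2]
    T=np.linalg.inv(c["wT"]@c["tool_from_camera"]); p=T[:3,:3]@X+T[:3,3]
    n=np.hypot(p[0],p[1]); th=np.arctan2(n,p[2]); f=c["mtx"][0,0]
    return c["mtx"][:2,2]+f*th*p[:2]/n
def two(ca,ua,cb,ub):
    o1,d1=ray(ca,ua);o2,d2=ray(cb,ub)
    A=np.stack([d1,-d2],1);k=np.linalg.lstsq(A,o2-o1,rcond=None)[0]
    p,q=o1+k[0]*d1,o2+k[1]*d2; return (p+q)/2,np.linalg.norm(p-q)
def snap(n,name=None):
    s=status.read_state(); c=imaging.read_camera(n)
    if n=="wrist":
        T=np.eye(4);T[:3,:3]=Ro.from_rotvec(s["ee_rot"]).as_matrix();T[:3,3]=s["eef_pos"];c["wT"]=T
    if name: cv2.imwrite(f"pics/{name}.png",c["pixels"][:,:,::-1]); pickle.dump(c,open(f"{name}.pkl","wb"))
    return c
def go(goal,yaw):
    """remaining shift in tool axes (units of 5cm) and yaw turn about tool z (units 90deg); tool x = -(cos yaw, sin yaw)"""
    s=status.read_state(); R=Ro.from_rotvec(s["ee_rot"]).as_matrix()
    c,n=np.cos(yaw),np.sin(yaw); G=np.array([[-c,-n,0],[-n,c,0],[0,0,-1]]).T
    G=np.stack([[-c,-n,0],[-n,c,0],[0,0,-1]],1)
    print("shift",np.round(R.T@(np.array(goal)-s["eef_pos"])/.05,3),"turn",np.round(Ro.from_matrix(R.T@G).as_rotvec()/(np.pi/2),4), "t",round(s["time"],2), "pos",np.round(s["eef_pos"],4))
def blob(px,lo,hi,box):
    h=cv2.cvtColor(px,cv2.COLOR_RGB2HSV); m=cv2.inRange(h,np.array(lo),np.array(hi)); k=np.zeros_like(m);x,y,w,hh=box;k[y:y+hh,x:x+w]=m[y:y+hh,x:x+w]; return np.argwhere(k)[:,::-1].astype(float)
E
python3 - <<'E'
from h import *
d=pickle.load(open("c0.pkl","rb"));t=d["top"];P=lambda x,y:(370+x/4,155+y/4); Q=lambda x,y:(190+x*.45,150+(y-300)*.45)
for n,p,z in [("rail0",P(55,88),.294),("rail1",P(310,138),.294),("Lroot",P(92,98),.29),("Ltip",P(70,235),.3),("Rroot",P(265,135),.29),("Rtip",P(258,240),.3),
 ("trayNL",Q(249,532),.024),("trayNR",Q(357,532),.024),("trayFL",Q(249,376),.024),("trayFR",Q(357,376),.024),("boxNL",Q(82,510),.115),("boxFL",Q(76,350),.115),("hobNR",(208,268),.1),("hobFR",(204,165),.1)]:
    print(n,np.round(onz(t,p,z),3))
b=blob(t["pixels"],(0,120,60),(8,255,255),(200,205,35,30)); b2=blob(t["pixels"],(172,120,60),(180,255,255),(200,205,35,30)); b=np.vstack([b,b2])
m=b.mean(0);print(len(b),m,b.min(0),b.max(0),onz(t,m,.064)); w=[onz(t,p,.064)[:2] for p in b]; u=np.linalg.svd(np.array(w)-np.mean(w,0))[2][0];print("arch dir",u)
s=d["scene"];b=blob(s["pixels"],(0,120,60),(8,255,255),(405,230,25,20));print(len(b),b.mean(0),two(t,m,s,b.mean(0)))
E
```

```text
rail0 [ 0.604 -0.216  0.294]
rail1 [ 0.56  -0.416  0.294]
Lroot [ 0.596 -0.246  0.29 ]
Ltip [ 0.484 -0.222  0.3  ]
Rroot [ 0.564 -0.382  0.29 ]
Rtip [ 0.478 -0.369  0.3  ]
trayNL [0.381 0.052 0.024]
trayNR [ 0.378 -0.125  0.024]
trayFL [0.643 0.049 0.024]
trayFR [ 0.641 -0.133  0.024]
boxNL [0.412 0.311 0.115]
boxFL [0.67  0.326 0.115]
hobNR [0.333 0.378 0.1  ]
hobFR [0.702 0.402 0.1  ]
36 [215.77777778 218.83333333] [210. 217.] [223. 221.] [0.51055546 0.36211622 0.064     ]
arch dir [ 0.08800202 -0.9961203 ]
6 [416.5 236. ] (array([0.51132186, 0.36035363, 0.06074912]), np.float64(0.004774452494639256))
```

```bash
python3 -c "
from h import *
go([.36,.35,.42],0);go([.40,-.33,.42],-.215)"
```

```text
shift [-3.806 -3.203 -3.962] turn [-0.0009 -0.0003 -0.2615] t 0.15 pos [0.2494 0.5726 0.2217]
shift [ -9.97  -15.353  -3.945] turn [-0.0009 -0.0002 -0.1246] t 0.15 pos [0.2494 0.5726 0.2217]
```

>>> play_rows:
  rows:
    - [[-0.5, -0.5, -0.5], [0, 0, 0], 1]
    - [[-0.5, -0.8, -0.5], [0, 0, 0], 1]
    - [[-0.5, -0.8, -0.5], [0, 0, 0], 1]
    - [[-0.5, -0.8, -0.5], [0, 0, 0], 1]
    - [[-0.5, -0.8, -0.5], [0, 0, 0], 1]
    - [[-0.5, -0.8, -0.5], [0, 0, 0], 1]
    - [[-0.5, -0.8, -0.5], [0, 0, 0], 1]
    - [[-0.5, -0.8, -0.5], [0, 0, 0], 1]
    - [[-0.5, -0.8, 0], [0, 0, 0], 1]
    - [[-0.5, -0.8, 0], [0, 0, 0], 1]

```text
time: 1.4
eef_pos: [0.325, 0.1188, 0.4228]
ee_rot: [0.64, 3.075, 0.0]
wrist_force: [0.8, -0.2, 0.5]
gripper_width: 0.0871
gripper_force: 0.0
```

>>> play_rows:
  rows:
    - [[-0.5, -0.8, 0], [0, 0, 0], 1]
    - [[-0.5, -0.8, 0], [0, 0, 0], 1]
    - [[-0.5, -0.8, 0], [0, 0, 0], 1]
    - [[-0.5, -0.8, 0], [0, 0, 0], 1]
    - [[-0.5, -0.8, 0], [0, 0, 0], 1]
    - [[-0.5, -0.8, 0], [0, 0, 0], 1]
    - [[-0.5, -0.8, 0], [0, 0, 0], 1]
    - [[-0.5, -0.8, 0], [0, 0, 0], 1]
    - [[-0.5, -0.8, 0], [0, 0, 0], 1]
    - [[-0.3, -0.5, 0], [0, 0, -0.1], 1]

```text
time: 2.65
eef_pos: [0.3911, -0.3305, 0.4216]
ee_rot: [-0.394, -3.116, -0.001]
wrist_force: [-0.3, 0.1, 0.2]
gripper_width: 0.0869
gripper_force: 0.0
```

```bash
python3 -c "
from h import *
go([.40,-.33,.42],-.215)"
```

```text
shift [-0.171  0.055  0.032] turn [ 0.0005 -0.0008 -0.0234] t 2.65 pos [ 0.3911 -0.3305  0.4216]
```

>>> play_rows:
  rows:
    - [[-0.1, 0, 0], [0, 0, -0.024], 1]
    - [[0, 0, 0], [0, 0, 0], 1]

```text
time: 2.9
eef_pos: [0.3963, -0.3293, 0.4222]
ee_rot: [-0.34, -3.123, -0.002]
wrist_force: [-0.1, 0.1, 0.4]
gripper_width: 0.0871
gripper_force: 0.0
```

```bash
python3 -c "
from h import *
go([.40,-.33,.42],-.215)
c=snap('wrist','w1'); 
for n,X in [('a root',[.565,-.383,.29]),('a tip',[.447,-.357,.3]),('b root',[.596,-.246,.29])]: print(n,proj(c,np.array(X)))"
```

```text
shift [-0.075  0.001  0.045] turn [ 0.0006 -0.0004 -0.0014] t 2.9 pos [ 0.3963 -0.3293  0.4222]
a root [305.3773018  339.69579909]
a tip [302.5037686  252.24106246]
b root [419.3266243 335.4243392]
```

View pics/w1.png

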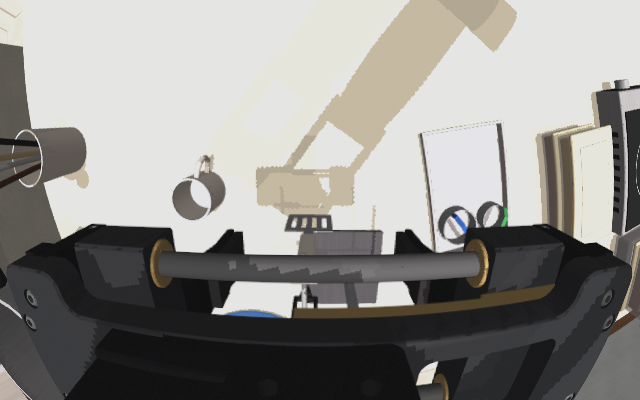

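The gripper hides the hooks from here. Only the turner's blade (308,222) and the base plate show, so I'll move forward and bring the hooks under the camera.

>>> play_rows:
  rows:
    - [[-0.7, 0, 0], [0, 0, 0], 1]
    - [[-0.8, 0, 0], [0, 0, 0], 1]
    - [[-0.8, 0, 0], [0, 0, 0], 1]
    - [[-0.8, 0, 0], [0, 0, 0], 1]
    - [[-0.3, 0, 0], [0, 0, 0], 1]
    - [[0, 0, 0], [0, 0, 0], 1]

```text
time: 3.7
eef_pos: [0.563, -0.365, 0.4222]
ee_rot: [-0.337, -3.123, -0.001]
wrist_force: [1.0, 0.0, -0.4]
gripper_width: 0.0872
gripper_force: 0.0
```

```bash
python3 -c "
from h import *
go([.40,-.33,.42],-.215)
c=snap('wrist','w2'); 
for n,X in [('a root',[.565,-.383,.29]),('a tip',[.447,-.357,.3]),('b root',[.596,-.246,.29])]: print(n,proj(c,np.array(X)))
i=cv2.imread('pics/w2.png')[60:300,220:500]; cv2.imwrite('pics/w2c.png',cv2.resize(i,(700,600),interpolation=cv2.INTER_CUBIC))"
```

```text
shift [ 3.335 -0.012  0.045] turn [ 0.0003 -0.0005  0.0001] t 3.7 pos [ 0.563  -0.365   0.4222]
a root [301.13759245 201.42514534]
a tip [299.7356237   74.25204178]
b root [438.50876461 202.33434588]
```

View pics/w2c.png

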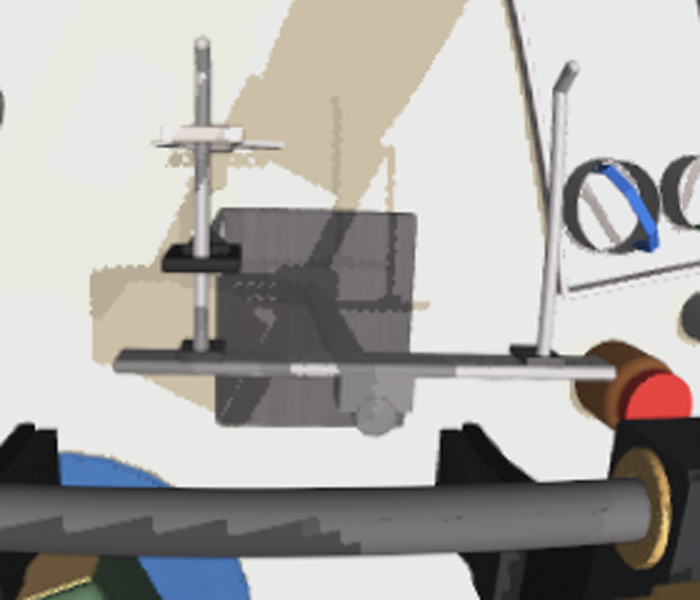

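The view is clear (crop scale 2.5, offset 220,60). Hook a runs from root (202,345) to tip (203,42), the turner loop is at (202,133) and the rod loop at (201,255). Hook b runs from root (545,352) to tip (571,68).

```bash
python3 -c "
from h import *
c=pickle.load(open('w2.pkl','rb'));P=lambda x,y:(220+x/2.5,60+y/2.5)
W={}
for n,p,z in [('aroot',(202,347),.29),('atip',(203,45),.303),('broot',(545,350),.29),('btip',(571,68),.303),('turL',(162,131),.298),('turR',(243,131),.298),('rodL',(164,252),.298),('rodR',(241,252),.298),('turblade l',(152,143),.1),('rail0',(115,362),.294),('rail1',(615,372),.294)]:
    W[n]=onz(c,P(*p),z);print(n,np.round(W[n],4))
y=W['rail1']-W['rail0'];yaw=np.arctan2(-y[0],y[1]);print('yaw',yaw)
for h in 'ab':
  v=W[h+'root']-W[h+'tip'];print(h,np.arctan2(v[1],v[0]),np.hypot(v[0],v[1]))
X=np.array([np.cos(yaw),np.sin(yaw)]);Y=np.array([-X[1],X[0]])
for n in W: d=W[n][:2]-W['aroot'][:2];print(n,np.round([d@X,d@Y],4))
"
```

```text
aroot [ 0.5624 -0.3827  0.29  ]
atip [ 0.4512 -0.3564  0.303 ]
broot [ 0.5934 -0.2463  0.29  ]
btip [ 0.4829 -0.2221  0.303 ]
turL [ 0.4782 -0.378   0.298 ]
turR [ 0.4849 -0.3492  0.298 ]
rodL [ 0.5221 -0.3874  0.298 ]
rodR [ 0.5284 -0.3596  0.298 ]
turblade l [ 0.472  -0.4051  0.1   ]
rail0 [ 0.56   -0.4169  0.294 ]
rail1 [ 0.6086 -0.2166  0.294 ]
yaw -0.23797271726691757
a -0.23255493020927503 0.11421931492603063
b -0.21560709440169676 0.11314494854433964
aroot [0. 0.]
atip [-0.1142 -0.0006]
broot [-0.002   0.1399]
btip [-0.1151  0.1374]
turL [-0.0829 -0.0153]
turR [-0.0832  0.0143]
rodL [-0.038  -0.0141]
rodR [-0.0385  0.0145]
turblade l [-0.0825 -0.0431]
rail0 [ 0.0057 -0.0338]
rail1 [0.0057 0.1723]
```

```bash
python3 -c "
from h import *
go([.4815,-.3636,.265],-.23)"
```

```text
shift [ 1.586 -0.315  3.154] turn [ 0.0001 -0.0002  0.0094] t 3.75 pos [ 0.5624 -0.3652  0.4227]
```

>>> play_rows:
  rows:
    - [[0.5, -0.1, 0], [0, 0, 0.009], 1]
    - [[0.7, -0.12, 0], [0, 0, 0], 1]
    - [[0.4, -0.1, 0], [0, 0, 0], 1]
    - [[0, 0, 0.5], [0, 0, 0], 1]
    - [[0, 0, 0.6], [0, 0, 0], 1]
    - [[0, 0, 0.6], [0, 0, 0], 1]
    - [[0, 0, 0.3], [0, 0, 0], 1]
    - [[0, 0, 0], [0, 0, 0], 1]

```text
time: 4.75
eef_pos: [0.48, -0.3634, 0.3221]
ee_rot: [-0.361, -3.12, -0.001]
wrist_force: [-0.2, -0.3, 0.5]
gripper_width: 0.0871
gripper_force: 0.0
```

```bash
python3 -c "
from h import *
go([.4815,-.3636,.265],-.23)"
```

```text
shift [-0.032  0.002  1.143] turn [ 0.0004 -0.0007 -0.0003] t 4.75 pos [ 0.48   -0.3634  0.3221]
```

>>> play_rows:
  rows:
    - [[0, 0, 0.5], [0, 0, 0], 1]
    - [[0, 0, 0.4], [0, 0, 0], 1]
    - [[0, 0, 0.24], [0, 0, 0], 1]
    - [[0, 0, 0], [0, 0, 0], 1]
    - [[0, 0, 0], [0, 0, 0], -1]
    - [[0, 0, 0], [0, 0, 0], -1]
    - [[0, 0, 0], [0, 0, 0], -1]
    - [[0, 0, 0], [0, 0, 0], -1]
    - [[0, 0, 0], [0, 0, 0], -1]
    - [[0, 0, 0], [0, 0, 0], -1]

```text
time: 6.0
eef_pos: [0.4807, -0.364, 0.2655]
ee_rot: [-0.361, -3.121, -0.0]
wrist_force: [-0.1, 0.4, 0.1]
gripper_width: 0.035
gripper_force: 0.0
```

>>> play_rows:
  rows:
    - [[0, 0, 0], [0, 0, 0], -1]
    - [[0, 0, 0], [0, 0, 0], -1]
    - [[0, 0, -0.1], [0, 0, 0], -1]
    - [[0, 0, -0.15], [0, 0, 0], -1]
    - [[0, 0, -0.15], [0, 0, 0], -1]
    - [[0, 0, -0.05], [0, 0, 0], -1]
    - [[0, 0, 0], [0, 0, 0], -1]

```text
time: 6.88
eef_pos: [0.4808, -0.3641, 0.2884]
ee_rot: [0.361, 3.12, -0.001]
wrist_force: [-0.2, -1.3, -1.3]
gripper_width: 0.0296
gripper_force: 30.0
```

```bash
python3 -c "
from h import *
go([.4815,-.3636,.265],-.23)
c=snap('scene','s1'); c2=snap('top','t1')
z=lambda i,x,y,w,h: cv2.resize(i[y:y+h,x:x+w,::-1],(400,400),interpolation=cv2.INTER_CUBIC)
cv2.imwrite('pics/st1.png',np.hstack([z(c['pixels'],190,120,100,100),z(c2['pixels'],360,140,100,100)]))"
```

```text
shift [-0.011  0.013  0.468] turn [-0.0002  0.0003 -0.0001] t 6.88 pos [ 0.4808 -0.3641  0.2884]
```

View pics/st1.png

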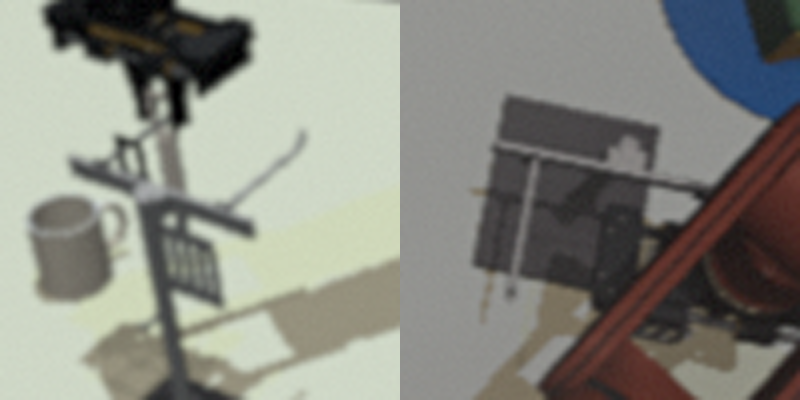

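The wrist carries 1.3 N and the turner is lifted in the gripper. Next I'll slide it off the prong.

>>> play_rows:
  rows:
    - [[0.2, 0, 0], [0, 0, 0], -1]
    - [[0.3, 0, 0], [0, 0, 0], -1]
    - [[0.4, 0, 0], [0, 0, 0], -1]
    - [[0.4, 0, 0], [0, 0, 0], -1]
    - [[0.3, 0, 0], [0, 0, 0], -1]
    - [[0, 0.3, 0], [0, 0, 0], -1]
    - [[0, 0.6, 0], [0, 0, 0], -1]
    - [[0, 0.8, 0], [0, 0, 0], -1]
    - [[0, 0.7, 0], [0, 0, 0], -1]
    - [[0, 0.3, 0], [0, 0, 0], -1]

```text
time: 8.22
eef_pos: [0.4342, -0.2122, 0.2882]
ee_rot: [0.357, 3.121, 0.0]
wrist_force: [0.6, 0.1, -2.3]
gripper_width: 0.0293
gripper_force: 30.0
```

```bash
python3 -c "
from h import *
go([.4329,-.21,.2885],-.23);go([.5157,-.229,.2885],-.23)"
```

```text
shift [ 0.035  0.037 -0.006] turn [0.0002 0.0004 0.0013] t 8.22 pos [ 0.4342 -0.2122  0.2882]
shift [-1.665  0.041 -0.005] turn [0.0002 0.0004 0.0013] t 8.22 pos [ 0.4342 -0.2122  0.2882]
```

>>> play_rows:
  rows:
    - [[0, 0.03, 0], [0, 0, 0], -1]
    - [[-0.2, 0, 0], [0, 0, 0], -1]
    - [[-0.4, 0, 0], [0, 0, 0], -1]
    - [[-0.4, 0, 0], [0, 0, 0], -1]
    - [[-0.4, 0, 0], [0, 0, 0], -1]
    - [[-0.2, 0, 0], [0, 0, 0], -1]
    - [[0, 0, 0], [0, 0, 0], -1]

```text
time: 9.1
eef_pos: [0.512, -0.2318, 0.2875]
ee_rot: [-0.362, -3.12, -0.0]
wrist_force: [-0.4, 0.6, -1.8]
gripper_width: 0.0296
gripper_force: 30.0
```

```bash
python3 -c "
from h import *
go([.5157,-.229,.2655],-.23)"
```

```text
shift [-0.06   0.071  0.439] turn [ 0.0001 -0.0007 -0.0005] t 9.1 pos [ 0.512  -0.2318  0.2875]
```

>>> play_rows:
  rows:
    - [[0, 0.07, 0], [0, 0, 0], -1]
    - [[0, 0, 0.1], [0, 0, 0], -1]
    - [[0, 0, 0.15], [0, 0, 0], -1]
    - [[0, 0, 0.12], [0, 0, 0], -1]
    - [[0, 0, 0.04], [0, 0, 0], -1]
    - [[0, 0, 0], [0, 0, 0], -1]

```text
time: 9.85
eef_pos: [0.5125, -0.2276, 0.2673]
ee_rot: [-0.361, -3.12, -0.0]
wrist_force: [-0.2, -0.2, -2.6]
gripper_width: 0.0298
gripper_force: 30.0
```

>>> play_rows:
  rows:
    - [[0, 0, 0.03], [0, 0, 0], -1]
    - [[0, 0, 0.02], [0, 0, 0], -1]
    - [[0, 0, 0], [0, 0, 0], -1]
    - [[0, 0, 0], [0, 0, 0], -1]

```text
time: 10.35
eef_pos: [0.5128, -0.2278, 0.2655]
ee_rot: [0.361, 3.12, -0.001]
wrist_force: [0.2, -0.2, 0.5]
gripper_width: 0.0297
gripper_force: 30.0
```

The prong now carries the load, so I'll release the turner and rise.

>>> play_rows:
  rows:
    - [[0, 0, 0], [0, 0, 0], 1]
    - [[0, 0, 0], [0, 0, 0], 1]
    - [[0, 0, 0], [0, 0, 0], 1]
    - [[0, 0, 0], [0, 0, 0], 1]
    - [[0, 0, 0], [0, 0, 0], 1]
    - [[0, 0, -0.3], [0, 0, 0], 1]
    - [[0, 0, -0.6], [0, 0, 0], 1]
    - [[0, 0, -0.6], [0, 0, 0], 1]
    - [[0, 0, -0.5], [0, 0, 0], 1]
    - [[0, 0, 0], [0, 0, 0], 1]

```text
time: 11.6
eef_pos: [0.5137, -0.2283, 0.3687]
ee_rot: [0.36, 3.115, -0.004]
wrist_force: [0.0, 0.6, -0.7]
gripper_width: 0.0872
gripper_force: 0.0
```

```bash
python3 -c "
from h import *
go([.562,-.365,.42],-.23)"
```

```text
shift [-1.571 -2.443 -1.013] turn [-0.0012  0.0036 -0.0001] t 11.6 pos [ 0.5137 -0.2283  0.3687]
```

>>> play_rows:
  rows:
    - [[-0.3, -0.4, -0.3], [0, 0, 0], 1]
    - [[-0.4, -0.6, -0.3], [0, 0, 0], 1]
    - [[-0.4, -0.6, -0.2], [0, 0, 0], 1]
    - [[-0.4, -0.6, -0.2], [0, 0, 0], 1]
    - [[-0.07, -0.24, 0], [0, 0, 0], 1]
    - [[0, 0, 0], [0, 0, 0], 1]

```text
time: 12.35
eef_pos: [0.5607, -0.3645, 0.4133]
ee_rot: [-0.362, -3.118, -0.003]
wrist_force: [0.7, -0.3, -0.3]
gripper_width: 0.0869
gripper_force: 0.0
```

```bash
python3 -c "
from h import *
c=snap('wrist','w3');go([.5252,-.3735,.265],-.23)
i=cv2.imread('pics/w3.png')[60:300,220:500]; cv2.imwrite('pics/w3c.png',cv2.resize(i,(700,600),interpolation=cv2.INTER_CUBIC))"
```

```text
shift [ 0.643 -0.357  2.977] turn [ 0.0008 -0.0012 -0.0002] t 12.4 pos [ 0.5608 -0.3637  0.4138]
```

View pics/w3c.png

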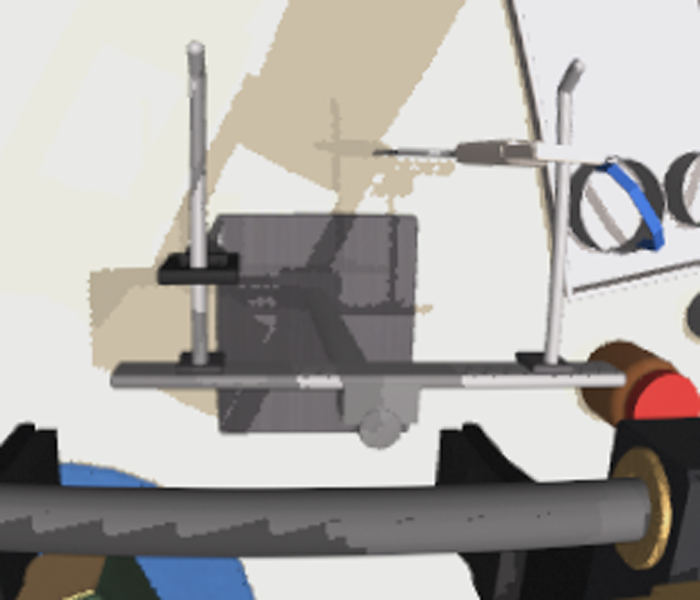

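The turner hangs on hook b, with its loop across the prong at (575,155). The rod loop is at (199,262).

```bash
python3 -c "
from h import *
c=pickle.load(open('w3.pkl','rb'));P=lambda x,y:(220+x/2.5,60+y/2.5)
a=onz(c,P(161,262),.298);b=onz(c,P(239,262),.298);m=(a+b)/2;print(m)
go([m[0],m[1],.265],-.23)"
```

```text
[ 0.52499863 -0.37331838  0.298     ]
shift [ 0.648 -0.354  2.977] turn [ 0.0008 -0.0012 -0.0002] t 12.4 pos [ 0.5608 -0.3637  0.4138]
```

>>> play_rows:
  rows:
    - [[0.3, -0.15, 0.3], [0, 0, 0], 1]
    - [[0.3, -0.2, 0.3], [0, 0, 0], 1]
    - [[0.05, 0, 0.5], [0, 0, 0], 1]
    - [[0, 0, 0.5], [0, 0, 0], 1]
    - [[0, 0, 0.3], [0, 0, 0], 1]
    - [[0, 0, 0], [0, 0, 0], 1]

```text
time: 13.15
eef_pos: [0.5251, -0.3728, 0.3188]
ee_rot: [-0.359, -3.119, -0.002]
wrist_force: [0.5, 0.5, -0.1]
gripper_width: 0.0872
gripper_force: 0.0
```

```bash
python3 -c "
from h import *
go([.525,-.3733,.265],-.23)"
```

```text
shift [-0.002 -0.013  1.076] turn [ 0.0009 -0.0014  0.0004] t 13.15 pos [ 0.5251 -0.3728  0.3188]
```

>>> play_rows:
  rows:
    - [[0, 0, 0.5], [0, 0, 0], 1]
    - [[0, 0, 0.4], [0, 0, 0], 1]
    - [[0, 0, 0.17], [0, 0, 0], 1]
    - [[0, 0, 0], [0, 0, 0], -1]
    - [[0, 0, 0], [0, 0, 0], -1]
    - [[0, 0, 0], [0, 0, 0], -1]
    - [[0, 0, 0], [0, 0, 0], -1]
    - [[0, 0, 0], [0, 0, 0], -1]
    - [[0, 0, 0], [0, 0, 0], -1]
    - [[0, 0, 0], [0, 0, 0], -1]

```text
time: 14.4
eef_pos: [0.5255, -0.3741, 0.2666]
ee_rot: [-0.361, -3.121, 0.0]
wrist_force: [-0.0, -0.1, 0.6]
gripper_width: 0.0295
gripper_force: 30.0
```

>>> play_rows:
  rows:
    - [[0, 0, 0], [0, 0, 0], -1]
    - [[0, 0, 0], [0, 0, 0], -1]

```text
time: 14.65
eef_pos: [0.5256, -0.3741, 0.2666]
ee_rot: [0.361, 3.121, -0.0]
wrist_force: [0.1, 0.1, -0.4]
gripper_width: 0.03
gripper_force: 30.0
```

>>> play_rows:
  rows:
    - [[0, 0, -0.1], [0, 0, 0], -1]
    - [[0, 0, -0.15], [0, 0, 0], -1]
    - [[0, 0, -0.15], [0, 0, 0], -1]
    - [[0.2, 0, -0.04], [0, 0, 0], -1]
    - [[0.4, 0, 0], [0, 0, 0], -1]
    - [[0.5, 0, 0], [0, 0, 0], -1]
    - [[0.5, 0, 0], [0, 0, 0], -1]
    - [[0.5, 0, 0], [0, 0, 0], -1]
    - [[0.3, 0, 0], [0, 0, 0], -1]
    - [[0, 0, 0], [0, 0, 0], -1]

```text
time: 15.9
eef_pos: [0.4081, -0.3466, 0.2889]
ee_rot: [0.362, 3.12, -0.001]
wrist_force: [0.6, 0.5, -0.9]
gripper_width: 0.0296
gripper_force: 30.0
```

```bash
python3 -c "
from h import *
go([.41,.362,.36],.07)"
```

```text
shift [ 3.208 13.804 -1.43 ] turn [-0.0003  0.0004 -0.1917] t 15.9 pos [ 0.4081 -0.3466  0.2889]
```

>>> play_rows:
  rows:
    - [[0.2, 0.3, -0.3], [0, 0, 0], -1]
    - [[0.2, 0.6, -0.4], [0, 0, 0], -1]
    - [[0.2, 0.8, -0.4], [0, 0, 0], -1]
    - [[0.2, 0.8, -0.33], [0, 0, 0], -1]
    - [[0.2, 0.9, 0], [0, 0, 0], -1]
    - [[0.25, 0.9, 0], [0, 0, 0], -1]
    - [[0.25, 0.9, 0], [0, 0, 0], -1]
    - [[0.25, 0.9, 0], [0, 0, 0], -1]
    - [[0.25, 0.9, 0], [0, 0, 0], -1]
    - [[0.25, 0.9, 0], [0, 0, 0], -1]

```text
time: 17.15
eef_pos: [0.3896, 0.0654, 0.3605]
ee_rot: [0.36, 3.12, 0.001]
wrist_force: [0.9, 1.0, -0.5]
gripper_width: 0.0296
gripper_force: 30.0
```

>>> play_rows:
  rows:
    - [[0.25, 0.9, 0], [0, 0, -0.04], -1]
    - [[0.25, 0.9, 0], [0, 0, -0.04], -1]
    - [[0.2, 0.8, 0], [0, 0, -0.04], -1]
    - [[0.2, 0.8, 0], [0, 0, -0.04], -1]
    - [[0.1, 0.6, 0], [0, 0, -0.03], -1]
    - [[0, 0.4, 0], [0, 0, 0], -1]
    - [[0, 0.2, 0], [0, 0, 0], -1]
    - [[0, 0, 0], [0, 0, 0], -1]

```text
time: 18.15
eef_pos: [0.3609, 0.2982, 0.3599]
ee_rot: [0.109, -3.139, 0.0]
wrist_force: [-0.4, 0.2, -2.1]
gripper_width: 0.0295
gripper_force: 30.0
```

```bash
python3 -c "
from h import *
go([.41,.362,.36],.07)
"
```

```text
shift [-1.069  1.206 -0.003] turn [-0.0002 -0.0002 -0.0005] t 18.15 pos [0.3609 0.2982 0.3599]
```

>>> play_rows:
  rows:
    - [[-0.4, 0.3, 0], [0, 0, 0], -1]
    - [[-0.6, 0.4, 0], [0, 0, 0], -1]
    - [[-0.4, 0.1, 0], [0, 0, 0], -1]
    - [[0, 0, 0], [0, 0, 0], -1]
    - [[0, 0, 0], [0, 0, 0], -1]

```text
time: 18.77
eef_pos: [0.4276, 0.3417, 0.36]
ee_rot: [0.106, -3.139, 0.001]
wrist_force: [0.1, -0.0, -0.5]
gripper_width: 0.0294
gripper_force: 30.0
```

```bash
python3 -c "
from h import *
c=snap('wrist','w4')
for X in ([.51,.361,.064],): print(proj(c,np.array(X)))
P=c['pixels']
b=np.vstack([blob(P,(0,120,60),(8,255,255),(200,120,300,180)),blob(P,(172,120,60),(180,255,255),(200,120,300,180))])
print(len(b)); 
if len(b): print(b.min(0),b.max(0),b.mean(0),onz(c,b.mean(0),.063)); w=np.array([onz(c,p,.063)[:2] for p in b]);print(np.linalg.svd(w-w.mean(0))[2][0],w.min(0),w.max(0))
cv2.imwrite('pics/w4c.png',cv2.resize(cv2.imread('pics/w4.png')[60:300,220:500],(700,600),interpolation=cv2.INTER_CUBIC))"
```

```text
[327.68677451 223.68711255]
139
[312. 216.] [342. 228.] [330.43884892 223.9352518 ] [0.51045954 0.36536488 0.063     ]
[ 0.12348792 -0.99234608] [0.49649224 0.33640515] [0.51791229 0.38340683]
```

View pics/w4c.png

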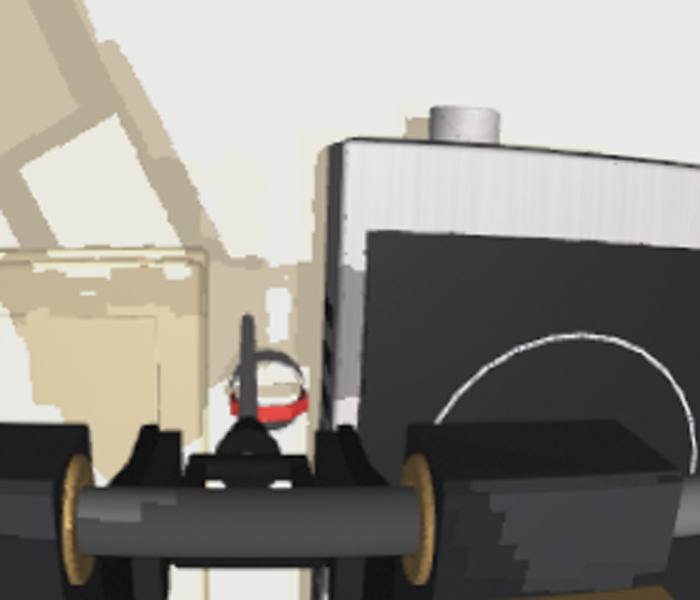

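The arch spans (231–308, 405) in the crop, with the rod in front of it at column 247 and its lower end at (247,315). I'll check that the rod is straight and work out the approach.

```bash
python3 -c "
from h import *
c=pickle.load(open('w4.pkl','rb'));
T=c['wT'];p=T[:3,3]
print('foot bend', proj(c,p+[0,0,-.1736]), 'foot tip',proj(c,p+[.034,.003,-.167]),'seen (318.8,186)')
for u in ((312,222),(342.5,222)): print(onz(c,u,.05))
a=.085;X=np.array([np.cos(a),np.sin(a)]);C=np.array([.511,.3605])
for back in (.075,.017): go([*(C-back*X),.36],a)
"
```

```text
foot bend [318.72008602 186.96672653] foot tip [319.3849959  218.33461393] seen (318.8,186)
[0.51346027 0.3364763  0.05      ]
[0.51027263 0.38521599 0.05      ]
shift [-0.191  0.234  0.004] turn [-0.0001 -0.0001 -0.011 ] t 18.82 pos [0.4275 0.3418 0.3602]
shift [-1.351  0.254  0.004] turn [-0.0001 -0.0001 -0.011 ] t 18.82 pos [0.4275 0.3418 0.3602]
```

>>> play_rows:
  rows:
    - [[-0.19, 0.23, 0], [0, 0, -0.011], -1]
    - [[0, 0, 0.3], [0, 0, 0], -1]
    - [[0, 0, 0.6], [0, 0, 0], -1]
    - [[0, 0, 0.7], [0, 0, 0], -1]
    - [[0, 0, 0.6], [0, 0, 0], -1]
    - [[0, 0, 0.4], [0, 0, 0], -1]
    - [[0, 0, 0.2], [0, 0, 0], -1]
    - [[0, 0, 0], [0, 0, 0], -1]

```text
time: 19.82
eef_pos: [0.4365, 0.3545, 0.2197]
ee_rot: [0.134, -3.138, 0.0]
wrist_force: [1.3, -0.3, -1.4]
gripper_width: 0.0293
gripper_force: 30.0
```

```bash
python3 -c "
from h import *
c=snap('wrist','w5');P=c['pixels']
b=np.vstack([blob(P,(0,120,60),(8,255,255),(200,120,300,180)),blob(P,(172,120,60),(180,255,255),(200,120,300,180))])
print(len(b)); 
if len(b): print(b.min(0),b.max(0),onz(c,((b.min(0)+b.max(0))/2),.063),onz(c,[b[:,0].min(),b[:,1].mean()],.05),onz(c,[b[:,0].max(),b[:,1].mean()],.05))
a=.085;X=np.array([np.cos(a),np.sin(a)]);C=np.array([.511,.3605])
for back in (.075,.017): go([*(C-back*X),.2176],a)
"
```

```text
54
[302. 252.] [336. 255.] [0.50834602 0.36093065 0.063     ] [0.51551292 0.34168248 0.05      ] [0.51216744 0.38110931 0.05      ]
shift [ 0.014 -0.012  0.062] turn [0.0003 0.0005 0.0004] t 19.88 pos [0.4369 0.3548 0.2207]
shift [-1.146 -0.013  0.063] turn [0.0003 0.0005 0.0004] t 19.88 pos [0.4369 0.3548 0.2207]
```

>>> play_rows:
  rows:
    - [[0, 0, 0.06], [0, 0, 0], -1]
    - [[-0.1, 0, 0], [0, 0, 0], -1]
    - [[-0.25, 0, 0], [0, 0, 0], -1]
    - [[-0.25, 0, 0], [0, 0, 0], -1]
    - [[-0.25, 0, 0], [0, 0, 0], -1]
    - [[-0.2, 0, 0], [0, 0, 0], -1]
    - [[-0.1, 0, 0], [0, 0, 0], -1]
    - [[0, 0, 0], [0, 0, 0], -1]

```text
time: 20.88
eef_pos: [0.4941, 0.3594, 0.2168]
ee_rot: [0.134, -3.138, 0.0]
wrist_force: [0.6, -0.7, -1.8]
gripper_width: 0.0292
gripper_force: 30.0
```

```bash
python3 -c "
from h import *
print(status.read_state()['wrist_force'])
c=snap('wrist','w6');s=snap('scene','s6');t=snap('top','t6')
a=.085;X=np.array([np.cos(a),np.sin(a)]);C=np.array([.511,.3605])
for back in (.075,.017): go([*(C-back*X),.2176],a)
z=lambda i,x,y,w,h: cv2.resize(i[y:y+h,x:x+w,::-1],(400,400),interpolation=cv2.INTER_CUBIC)
cv2.imwrite('pics/j6.png',np.hstack([z(s['pixels'],386,196,60,60),z(c['pixels'],270,180,100,100)]))"
```

```text
[ 0.6326073  -0.74566737 -1.75544271]
shift [ 1.151 -0.009 -0.012] turn [-0.     -0.0002  0.0005] t 21.02 pos [0.4936 0.3595 0.217 ]
shift [-0.009 -0.01  -0.012] turn [-0.     -0.0002  0.0005] t 21.02 pos [0.4936 0.3595 0.217 ]
```

View pics/j6.png

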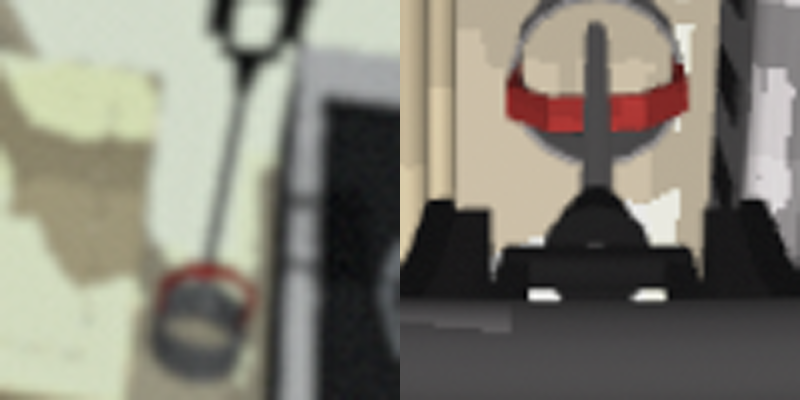

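The rod is centred in the arch (rod 597, arch middle 598). I'll lift slowly.

>>> play_rows:
  rows:
    - [[0, 0, -0.1], [0, 0, 0], -1]
    - [[0, 0, -0.1], [0, 0, 0], -1]
    - [[0, 0, -0.06], [0, 0, 0], -1]
    - [[0, 0, -0.04], [0, 0, 0], -1]
    - [[0, 0, -0.1], [0, 0, 0], -1]
    - [[0, 0, -0.15], [0, 0, 0], -1]
    - [[0, 0, -0.2], [0, 0, 0], -1]
    - [[0, 0, -0.2], [0, 0, 0], -1]
    - [[0, 0, -0.1], [0, 0, 0], -1]
    - [[0, 0, 0], [0, 0, 0], -1]

```text
time: 22.28
eef_pos: [0.4942, 0.3596, 0.2703]
ee_rot: [-0.134, 3.138, 0.001]
wrist_force: [-0.7, 0.5, -1.5]
gripper_width: 0.0292
gripper_force: 30.0
```

```bash
python3 -c "
from h import *
print(status.read_state()['wrist_force'])
s=snap('scene','s7');c=snap('wrist','w7');go([.50,.36,.2],.085)
z=lambda i,x,y,w,h: cv2.resize(i[y:y+h,x:x+w,::-1],(400,400),interpolation=cv2.INTER_CUBIC)
cv2.imwrite('pics/j7.png',np.hstack([z(s['pixels'],386,176,70,70),z(c['pixels'],270,180,100,100)]))"
```

```text
[-0.68418038  0.53901413 -1.47302822]
shift [-0.127  0.002  1.385] turn [-0.0001 -0.0003  0.0004] t 22.38 pos [0.4937 0.3594 0.2692]
```

View pics/j7.png

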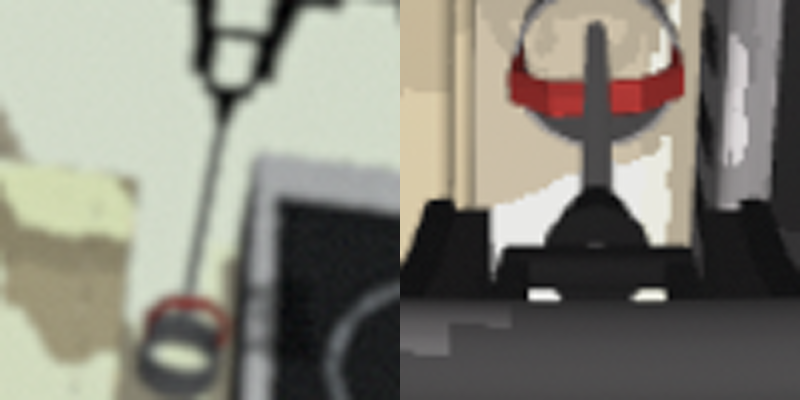

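The cutter hangs centred on the rod, clear of the counter, with the scene and wrist views agreeing. I'll raise it, then check numerically.

>>> play_rows:
  rows:
    - [[0, 0, -0.1], [0, 0, 0], -1]
    - [[0, 0, -0.2], [0, 0, 0], -1]
    - [[0, 0, -0.3], [0, 0, 0], -1]
    - [[0, 0, -0.4], [0, 0, 0], -1]
    - [[0, 0, -0.4], [0, 0, 0], -1]
    - [[0, 0, -0.4], [0, 0, 0], -1]
    - [[0, 0, -0.4], [0, 0, 0], -1]
    - [[0, 0, -0.3], [0, 0, 0], -1]
    - [[0, 0, -0.15], [0, 0, 0], -1]
    - [[0, 0, 0], [0, 0, 0], -1]

```text
time: 23.62
eef_pos: [0.494, 0.3595, 0.4024]
ee_rot: [-0.134, 3.138, 0.0]
wrist_force: [0.4, 0.1, -1.6]
gripper_width: 0.0295
gripper_force: 30.0
```

```bash
cat > red.py <<'E'
from h import *
def red():
    c=snap('wrist');P=c['pixels'];z=c['wT'][2,3]-.1736+.0045
    b=np.vstack([blob(P,(0,120,60),(8,255,255),(240,150,160,130)),blob(P,(172,120,60),(180,255,255),(240,150,160,130))])
    if len(b):
        w=onz(c,(b.min(0)+b.max(0))/2,z); print('red',len(b),b.min(0),b.max(0),'arch',np.round(w,4),'rel tool',np.round(np.linalg.inv(c['wT'])@[*w,1],4))
E
python3 -c "
from red import *
red()
go([.434,-.038,.40],-.02)"
```

```text
red 322 [298. 193.] [340. 208.] arch [0.5084 0.3612 0.2333] rel tool [-1.440e-02  4.000e-04  1.691e-01  1.000e+00]
shift [ 1.872 -7.818  0.035] turn [-0.0002 -0.0004  0.0672] t 23.68 pos [0.4938 0.3595 0.4016]
```

>>> play_rows:
  rows:
    - [[0, -0.08, 0], [0, 0, 0], -1]
    - [[0.05, -0.16, 0], [0, 0, 0.005], -1]
    - [[0.1, -0.24, 0], [0, 0, 0.01], -1]
    - [[0.1, -0.32, 0], [0, 0, 0.01], -1]
    - [[0.1, -0.4, 0], [0, 0, 0.01], -1]
    - [[0.1, -0.45, 0], [0, 0, 0.01], -1]
    - [[0.1, -0.5, 0], [0, 0, 0.01], -1]
    - [[0.1, -0.5, 0], [0, 0, 0.01], -1]
    - [[0.1, -0.5, 0], [0, 0, 0], -1]
    - [[0.1, -0.5, 0], [0, 0, 0], -1]

```text
time: 24.92
eef_pos: [0.4549, 0.1741, 0.4023]
ee_rot: [0.028, 3.141, -0.0]
wrist_force: [-0.1, 0.1, -2.2]
gripper_width: 0.0298
gripper_force: 30.0
```

```bash
python3 -c "
from red import *
go([.434,-.038,.40],-.02)"
```

```text
shift [ 0.342 -4.249  0.046] turn [-0.0001  0.0005  0.0014] t 24.93 pos [0.4549 0.1741 0.4023]
```

>>> play_rows:
  rows:
    - [[0.1, -0.5, 0], [0, 0, 0], -1]
    - [[0.1, -0.5, 0], [0, 0, 0], -1]
    - [[0.1, -0.5, 0], [0, 0, 0], -1]
    - [[0.04, -0.5, 0], [0, 0, 0], -1]
    - [[0, -0.5, 0], [0, 0, 0], -1]
    - [[0, -0.45, 0], [0, 0, 0], -1]
    - [[0, -0.4, 0], [0, 0, 0], -1]
    - [[0, -0.3, 0], [0, 0, 0], -1]
    - [[0, -0.2, 0], [0, 0, 0], -1]
    - [[0, -0.1, 0], [0, 0, 0], -1]

```text
time: 26.18
eef_pos: [0.4351, -0.0217, 0.4021]
ee_rot: [0.027, 3.141, 0.0]
wrist_force: [0.3, 0.7, -2.1]
gripper_width: 0.0296
gripper_force: 30.0
```

>>> play_rows:
  rows:
    - [[0, -0.05, 0], [0, 0, 0], -1]
    - [[0, 0, 0], [0, 0, 0], -1]
    - [[0, 0, 0], [0, 0, 0], -1]

```text
time: 26.55
eef_pos: [0.4352, -0.0234, 0.402]
ee_rot: [-0.025, -3.141, -0.0]
wrist_force: [-0.1, -0.2, -1.7]
gripper_width: 0.0294
gripper_force: 30.0
```

```bash
python3 -c "
from red import *
red();go([.434,-.038,.256],-.02)
c=snap('wrist','w8')
# tray edges / cutters check with wrist view
P=c['pixels']
for n,lo,hi in (('blue',(105,120,50),(130,255,255)),('green',(55,120,40),(85,255,255))):
    b=blob(P,lo,hi,(150,60,400,200)); print(n,len(b), (b.mean(0),onz(c,b.mean(0),.065)) if len(b) else '')
print(proj(c,np.array([.38,.05,.024])),proj(c,np.array([.379,-.125,.024])))
"
```

```text
red 314 [298. 193.] [340. 208.] arch [ 0.4496 -0.0233  0.2329] rel tool [-1.430e-02  3.000e-04  1.691e-01  1.000e+00]
shift [ 0.02  -0.293  2.921] turn [ 0.0001 -0.      0.0026] t 26.6 pos [ 0.4353 -0.0234  0.402 ]
blue 8 (array([281.25, 228.  ]), array([ 0.53946786, -0.08931988,  0.065     ]))
green 43 (array([341.65116279, 241.74418605]), array([0.56633904, 0.01398634, 0.065     ]))
[360.51488057 131.43717607] [260.04892175 132.98430119]
```

>>> play_rows:
  rows:
    - [[0, -0.1, 0.1], [0, 0, 0], -1]
    - [[0, -0.1, 0.3], [0, 0, 0], -1]
    - [[0, -0.05, 0.4], [0, 0, 0], -1]
    - [[0, 0, 0.5], [0, 0, 0], -1]
    - [[0, 0, 0.5], [0, 0, 0], -1]
    - [[0, 0, 0.5], [0, 0, 0], -1]
    - [[0, 0, 0.4], [0, 0, 0], -1]
    - [[0, 0, 0.2], [0, 0, 0], -1]
    - [[0, 0, 0.1], [0, 0, 0], -1]
    - [[0, 0, 0], [0, 0, 0], -1]

```text
time: 27.9
eef_pos: [0.435, -0.0363, 0.252]
ee_rot: [0.026, 3.141, 0.0]
wrist_force: [0.7, -0.4, -1.2]
gripper_width: 0.0298
gripper_force: 30.0
```

```bash
python3 -c "
from red import *
red();go([.434,-.038,.2206],-.02)"
```

```text
red 307 [298. 193.] [340. 208.] arch [ 0.4494 -0.0362  0.0829] rel tool [-1.430e-02  3.000e-04  1.691e-01  1.000e+00]
shift [ 0.026 -0.033  0.638] turn [-0.0001  0.0005  0.0022] t 27.95 pos [ 0.4353 -0.0364  0.2525]
```

>>> play_rows:
  rows:
    - [[0, 0, 0.1], [0, 0, 0], -1]
    - [[0, 0, 0.1], [0, 0, 0], -1]
    - [[0, 0, 0.06], [0, 0, 0], -1]
    - [[0, 0, 0.06], [0, 0, 0], -1]
    - [[0, 0, 0.06], [0, 0, 0], -1]
    - [[0, 0, 0.1], [0, 0, 0], -1]
    - [[0, 0, 0.1], [0, 0, 0], -1]
    - [[0, 0, 0.05], [0, 0, 0], -1]
    - [[0, 0, 0], [0, 0, 0], -1]

```text
time: 29.08
eef_pos: [0.4349, -0.0362, 0.2203]
ee_rot: [-0.026, -3.141, -0.0]
wrist_force: [0.7, -0.0, -2.1]
gripper_width: 0.0295
gripper_force: 30.0
```

```bash
python3 -c "
from red import *
red();go([.434,-.038,.2206],-.02);print(status.read_state()['wrist_force'])"
```

```text
red 348 [297. 195.] [341. 211.] arch [ 0.452  -0.0362  0.0512] rel tool [-1.720e-02  3.000e-04  1.691e-01  1.000e+00]
shift [ 0.019 -0.035 -0.002] turn [ 0.     -0.0001  0.0022] t 29.12 pos [ 0.435  -0.0363  0.2205]
[ 0.77728024  0.55973007 -1.04846346]
```

The arch now shows larger and nearer to the tool, so the cutter is standing and the rod is off the arch. I'll withdraw backwards and up.

>>> play_rows:
  rows:
    - [[0.1, 0, 0], [0, 0, 0], -1]
    - [[0.2, 0, 0], [0, 0, 0], -1]
    - [[0.25, 0, 0], [0, 0, 0], -1]
    - [[0.25, 0, 0], [0, 0, 0], -1]
    - [[0.25, 0, 0], [0, 0, 0], -1]
    - [[0.2, 0, 0], [0, 0, 0], -1]
    - [[0.1, 0, 0], [0, 0, 0], -1]
    - [[0, 0, -0.3], [0, 0, 0], -1]
    - [[0, 0, -0.6], [0, 0, 0], -1]
    - [[0, 0, -0.5], [0, 0, 0], -1]

```text
time: 30.38
eef_pos: [0.3681, -0.0353, 0.2928]
ee_rot: [0.026, 3.14, -0.001]
wrist_force: [0.6, 0.3, -0.8]
gripper_width: 0.0296
gripper_force: 30.0
```

```bash
python3 -c "
from h import *
t=snap('top','t9');s=snap('scene','s9')
def r(c,box): return np.vstack([blob(c['pixels'],(0,120,60),(8,255,255),box),blob(c['pixels'],(172,120,60),(180,255,255),box)])
X=np.array([.452,-.036,.066])
for n,c in(('t',t),('s',s)):
    p=proj(c,X);b=r(c,(int(p[0])-15,int(p[1])-15,30,30));print(n,p,len(b),(b.mean(0),b.min(0),b.max(0),onz(c,b.mean(0),.06)) if len(b) else '')
go([.4081,-.3466,.2885],-.23)"
```

```text
t [326.14431086 233.35771543] 0 
s [317.66868437 205.39024951] 15 (array([318.53333333, 206.66666667]), array([314., 205.]), array([322., 210.]), array([ 0.45182847, -0.03256048,  0.06      ]))
shift [-0.873 -6.204  0.137] turn [-0.0008  0.0041  0.136 ] t 30.48 pos [ 0.3695 -0.0357  0.2945]
```

>>> play_rows:
  rows:
    - [[0, -0.3, 0], [0, 0, 0.02], -1]
    - [[-0.1, -0.6, 0], [0, 0, 0.03], -1]
    - [[-0.1, -0.8, 0], [0, 0, 0.03], -1]
    - [[0, -0.8, 0], [0, 0, 0.03], -1]
    - [[0.1, -0.8, 0], [0, 0, 0.025], -1]
    - [[0.1, -0.8, 0], [0, 0, 0], -1]
    - [[0.1, -0.6, 0], [0, 0, 0], -1]
    - [[0.1, -0.5, 0], [0, 0, 0], -1]
    - [[0, -0.3, 0], [0, 0, 0], -1]
    - [[0, 0, 0], [0, 0, 0], -1]

```text
time: 31.72
eef_pos: [0.3143, -0.3026, 0.29]
ee_rot: [-0.36, -3.12, -0.002]
wrist_force: [0.0, 0.1, -0.9]
gripper_width: 0.0296
gripper_force: 30.0
```

```bash
python3 -c "
from h import *
go([.4081,-.3466,.2885],-.23)"
```

```text
shift [-2.027 -0.429  0.029] turn [ 0.0006 -0.0004  0.0001] t 31.73 pos [ 0.3143 -0.3026  0.29  ]
```

>>> play_rows:
  rows:
    - [[0, -0.2, 0], [0, 0, 0], -1]
    - [[-0.3, -0.23, 0.03], [0, 0, 0], -1]
    - [[-0.5, 0, 0], [0, 0, 0], -1]
    - [[-0.5, 0, 0], [0, 0, 0], -1]
    - [[-0.4, 0, 0], [0, 0, 0], -1]
    - [[-0.3, 0, 0], [0, 0, 0], -1]
    - [[0, 0, 0], [0, 0, 0], -1]
    - [[0, 0, 0], [0, 0, 0], -1]

```text
time: 32.72
eef_pos: [0.4065, -0.3457, 0.289]
ee_rot: [-0.358, -3.121, -0.0]
wrist_force: [-0.1, -0.8, -1.1]
gripper_width: 0.0292
gripper_force: 30.0
```

```bash
python3 -c "
from h import *
go([.4081,-.3466,.2885],-.23);go([.495,-.3670,.2885],-.23)
c=snap('wrist'); f=c['wT']; print(f[:3,2])"
```

```text
shift [-0.034 -0.011  0.009] turn [ 0.0001 -0.0004  0.0011] t 32.73 pos [ 0.4065 -0.3457  0.289 ]
shift [-1.82  -0.015  0.008] turn [ 0.0001 -0.0004  0.0011] t 32.73 pos [ 0.4065 -0.3457  0.289 ]
[-5.16563850e-04  2.37070337e-04 -9.99999838e-01]
```

Aligned with the exit pose. I'll slide in and watch the force.

>>> play_rows:
  rows:
    - [[-0.2, -0.01, 0], [0, 0, 0], -1]
    - [[-0.4, 0, 0], [0, 0, 0], -1]
    - [[-0.4, 0, 0], [0, 0, 0], -1]
    - [[-0.4, 0, 0], [0, 0, 0], -1]
    - [[-0.3, 0, 0], [0, 0, 0], -1]
    - [[-0.15, 0, 0], [0, 0, 0], -1]
    - [[0, 0, 0], [0, 0, 0], -1]

```text
time: 33.65
eef_pos: [0.497, -0.3674, 0.2888]
ee_rot: [-0.358, -3.121, -0.0]
wrist_force: [0.8, 0.1, -1.3]
gripper_width: 0.0294
gripper_force: 30.0
```

```bash
python3 -c "
from h import *
go([.498,-.3675,.2655],-.23)"
```

```text
shift [-0.02   0.002  0.467] turn [ 0.0001 -0.0003  0.0011] t 33.65 pos [ 0.497  -0.3674  0.2888]
```

>>> play_rows:
  rows:
    - [[0, 0, 0.1], [0, 0, 0], -1]
    - [[0, 0, 0.15], [0, 0, 0], -1]
    - [[0, 0, 0.12], [0, 0, 0], -1]
    - [[0, 0, 0.06], [0, 0, 0], -1]
    - [[0, 0, 0.02], [0, 0, 0], -1]
    - [[0, 0, 0], [0, 0, 0], -1]
    - [[0, 0, 0], [0, 0, 0], -1]

```text
time: 34.52
eef_pos: [0.497, -0.3675, 0.2667]
ee_rot: [0.358, 3.121, -0.0]
wrist_force: [-0.3, -0.5, -2.1]
gripper_width: 0.0297
gripper_force: 30.0
```

```bash
python3 -c "
from h import *
import time
for _ in range(3):
  imaging.read_camera('top');s=status.read_state();print(s['wrist_force'],s['eef_pos'])"
```

```text
[ 0.56701967 -0.63512288 -1.27484613] [ 0.49695795 -0.36743647  0.266665  ]
[-0.39695158  0.10935842 -0.7420496 ] [ 0.49696967 -0.36741739  0.26665229]
[ 0.46118773 -0.63299743 -1.00679651] [ 0.49696238 -0.36743681  0.26666567]
```

>>> play_rows:
  rows:
    - [[0, 0, 0.02], [0, 0, 0], -1]
    - [[0, 0, 0.015], [0, 0, 0], -1]
    - [[0, 0, 0], [0, 0, 0], -1]

```text
time: 35.05
eef_pos: [0.4971, -0.3676, 0.2663]
ee_rot: [0.358, 3.12, -0.002]
wrist_force: [-1.7, 2.2, 5.8]
gripper_width: 0.0297
gripper_force: 30.0
```

```bash
python3 -c "
from h import *
for _ in range(3):
  imaging.read_camera('top');s=status.read_state();print(s['wrist_force'],s['eef_pos'])"
```

```text
[-1.55186834  1.29356649  5.83122779] [ 0.49714234 -0.36756028  0.26625485]
[-1.36124513  1.46870504  5.05002362] [ 0.49713199 -0.36757177  0.26628441]
[-1.70525401  1.12279419  6.36693534] [ 0.49711633 -0.36758272  0.26626209]
```

The rod now rests on the prong. I'll back off slightly, release and rise.

>>> play_rows:
  rows:
    - [[0, 0, -0.012], [0, 0, 0], -1]
    - [[0, 0, 0], [0, 0, 0], 1]
    - [[0, 0, 0], [0, 0, 0], 1]
    - [[0, 0, 0], [0, 0, 0], 1]
    - [[0, 0, 0], [0, 0, 0], 1]
    - [[0, 0, 0], [0, 0, 0], 1]
    - [[0, 0, -0.3], [0, 0, 0], 1]
    - [[0, 0, -0.6], [0, 0, 0], 1]
    - [[0, 0, -0.6], [0, 0, 0], 1]
    - [[0, 0, -0.5], [0, 0, 0], 1]

```text
time: 36.45
eef_pos: [0.4971, -0.3676, 0.3683]
ee_rot: [0.358, 3.119, -0.002]
wrist_force: [-0.1, -0.2, 0.4]
gripper_width: 0.0868
gripper_force: 0.0
```

>>> play_rows:
  rows:
    - [[-0.4, 0, -0.4], [0, 0, 0], 1]
    - [[-0.5, 0, -0.5], [0, 0, 0], 1]
    - [[-0.3, 0, -0.1], [0, 0, 0], 1]
    - [[0, 0, 0], [0, 0, 0], 1]
    - [[0, 0, 0], [0, 0, 0], 1]
    - [[0, 0, 0], [0, 0, 0], 1]

```text
time: 37.2
eef_pos: [0.5547, -0.3808, 0.4152]
ee_rot: [-0.359, -3.12, -0.0]
wrist_force: [0.4, -1.0, 0.1]
gripper_width: 0.087
gripper_force: 0.0
```

```bash
python3 -c "
from h import *
c=snap('wrist','w9'); P=c['pixels']
o=np.array([.4971,-.3676,.298])
g=cv2.cvtColor(P,cv2.COLOR_RGB2GRAY)
a=.23;Y=np.array([np.sin(a),np.cos(a),0]);X=np.array([np.cos(a),-np.sin(a),0])
for k in (-.02,-.012,-.008,.008,.012,.02): print('rod',k,[int(g[tuple(np.round(proj(c,o+k*Y+j*X)[::-1]).astype(int))]) for j in (-.012,-.006,-.003,0,.003,.006,.012)])
o=np.array([.513,-.228,.298])
for k in (-.02,-.012,-.008,.008,.012,.02): print('tur',k,[int(g[tuple(np.round(proj(c,o+k*Y+j*X)[::-1]).astype(int))]) for j in (-.012,-.006,-.003,0,.003,.006,.012)])
print(status.read_state()['eef_pos'],status.read_state()['wrist_force'])"
```

```text
rod -0.02 [232, 232, 233, 222, 200, 174, 173]
rod -0.012 [194, 173, 192, 33, 53, 49, 174]
rod -0.008 [192, 179, 189, 44, 53, 50, 173]
rod 0.008 [192, 233, 233, 43, 53, 52, 116]
rod 0.012 [192, 233, 233, 98, 52, 51, 116]
rod 0.02 [192, 192, 233, 233, 233, 233, 113]
tur -0.02 [222, 233, 197, 97, 97, 171, 97]
tur -0.012 [233, 233, 233, 233, 233, 231, 230]
tur -0.008 [222, 215, 207, 233, 233, 176, 82]
tur 0.008 [233, 233, 233, 233, 233, 111, 233]
tur 0.012 [233, 233, 233, 233, 233, 103, 233]
tur 0.02 [233, 233, 233, 228, 66, 66, 118]
[ 0.55471691 -0.38087244  0.4152743 ] [-0.6763641   0.69632578 -0.11683064]
```

The rod loop is where it should be on hook a. I'll let things settle, then hand in.

>>> play_rows:
  rows:
    - [[0, 0, 0], [0, 0, 0], 1]
    - [[0, 0, 0], [0, 0, 0], 1]
    - [[0, 0, 0], [0, 0, 0], 1]
    - [[0, 0, 0], [0, 0, 0], 1]
    - [[0, 0, 0], [0, 0, 0], 1]
    - [[0, 0, 0], [0, 0, 0], 1]
    - [[0, 0, 0], [0, 0, 0], 1]
    - [[0, 0, 0], [0, 0, 0], 1]

```text
time: 38.25
eef_pos: [0.5553, -0.381, 0.4154]
ee_rot: [-0.358, -3.121, -0.0]
wrist_force: [0.0, 1.2, -0.3]
gripper_width: 0.0875
gripper_force: 0.0
```

```bash
python3 -c "
from h import *
print(bot.close_job())"
```

```text
the job is handed in; nothing more can be done
None
```

The job is handed in after about 38 s of robot time, with no verdict returned: the turner was seen hanging on hook b, the cutter was placed on the tray and looked upright, and the rod is back on hook a.

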